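# Dispense a cleaning tablet into the coffee pot

## Task

Take the long-handled steel coffee pot by its handle and stand it upright on the counter, centred under the spout of the tablet dispenser. Then squeeze the dispenser's trigger fully so that the tablet drops into the pot, and let the trigger spring back, leaving the pot under the spout. Leave the other things on the counter where they are.

Things in the scene. Friction and masses are not known exactly. Their poses are not given: they have to be found in the camera images.
- dispenser: tablet dispenser screwed to the counter. Origin on the counter below its spout's centre, z up. Towards its +x, in mm: head housing x 20-120, y +-22, z 114-146; column x 65-101, y +-18; foot plate x 55-140, y +-45, 8 thick. On the head stand a fixed upright grey grip (x 62-78, y +-13, up to z 240) and, on its spout side, the steel trigger. The pot goes on the bare counter below the spout
- spout (a point): centre of the spout's mouth, on its vertical axis, 108 mm above the counter: the lowest part over the pot. Above it a steel gate closes a clear upright tube, 36 mm outside diameter, open top at 165 mm, that holds the white tablet
- squeeze (a point): point fixed to the dispenser (x 63.5, y 0, z 215 mm in its frame): the middle between the outer faces of grip and fully squeezed trigger. A gripper centred here, closing along the dispenser's x, squeezes both together. Outer faces at this height: grip at x +14.5 mm from here, trigger at -14.5 mm squeezed, -31 mm at rest. Nothing else nearby is higher than 165 mm
- trigger (a joint): sprung trigger: upright steel blade 22 mm wide, 9 thick, 86 long, hinged at its lower end (dispenser x 53.5, z 149 mm). 0 rad at rest, leaning away from the grip; 0.24 fully squeezed, upright, at its stop. At the level of point squeeze 3 N starts it and 8 N holds it at the stop; it springs back. It draws the gate back: from about 0.2 rad the tube is open and the tablet drops
- pot: loose steel coffee pot, about 0.2 kg, open top, 75 mm tall, diameter 76 mm at the foot, 68 mm from 45 mm up, wall 3, floor 4. Origin under the round pot's centre, z up. Straight level black handle along its -x, from 34 to 180 mm from the pot's axis, 15 mm wide (y), 12 thick, its middle 60 mm above the counter. It balances about 10 mm from the axis, towards the handle
- pot_handle (a point): point in the middle of the handle's section, 115 mm from the pot's axis, 60 mm above the pot's underside: the place to take it
- tablet: white pressed cleaning tablet, disc 24 mm diameter, 14 mm thick, loose in the dispenser's tube until it drops; origin at the centre of its underside
- tumbler: black ceramic tumbler, 66 mm diameter, 90 mm tall, open top; origin under its centre
- brush: silver bottle brush lying on the counter, 250 mm long, 44 mm thick at its bristle end (+x of its frame); origin on the counter under its middle
- saucer: small white saucer, 90 mm diameter, 14 mm tall; origin under its centre
- spoon: steel spoon lying on the counter, 150 mm long; origin near its middle

How it is judged:
By the outcome, as a careful person would: the job done as asked, in the order asked, and still so for the second after the job is handed in, with the robot touching nothing.
It also fails if it takes over 58 s, if anything falls off the work surface, if the arm or the gripper's body presses on something with over 40 N, if the wrist force passes 120 N, or if a joint passes its speed limit or range.

## Robot

A 6-joint arm with a two-finger parallel gripper is mounted at the origin on the work surface. World frame = base frame: x ahead of the robot, y to its left, z up, the work surface at z = 0. Lengths are in mm, angles in rad, forces in N, time in s.
With the tool pointing down it reaches from about 350 to 875 mm from the base axis. Payload 4.2 kg.
Tool frame: the origin (TCP) lies between the finger pads; the fingertips stand 25 mm ahead of it and the grasp point (between the pads) lies 6 mm ahead of it; z points along the fingers, y is the line along which they close (so a half turn about z gives the same grasp; the last joint's range is limited). The gripper opens to 85 mm and grips with 20 to 120 N. Pads are 22 mm wide; open, the fingers measure 114 mm over their backs; the gripper's body (76 mm by 85 mm) begins 54 mm behind the grasp point. The pads swing forward as they close: fully open they stand 13 mm farther back than shut.
Start: joints at [-1.085, 0.385, 0.008, 0, -1.194, -0.259], TCP at [140.556, -608.969, 256.312] pointing down, gripper open.
Joint ranges: [-3.14, 3.14], [-1.21, 2.06], [-1.07, 1.41], [-3.16, 2.05], [-2.99, -0.16], [-3.1, 3.1]. Speed limits (rad/s): [2.79, 2.79, 3.14, 3.14, 3.14, 3.14].

## Interface

Orientations are given as a unit quaternion [x, y, z, w].
In Python, from bench import read_state, get_image, job_done gives the robot as it stands.
- The arm moves only by the tool play_rows, never from a script. Its argument "series" is a list of rows, each a list of 6 numbers: the shift along the world's x, y, z in mm, then the turn, a rotation vector about the world's x, y, z in units of 6 degrees (1.0 is 6 degrees). A call has 1 to 20 rows; each row shifts and turns the commanded pose from where the row before left it; what a row does not reach is not made up. A row lasts 1/12 s, in which the tool goes at most 41.7 mm and 7.16 degrees, less where a joint would pass 70% of its speed; a pose out of reach is approached as far as the arm can. A call is refused whole if a number of a shift passes 41.7 or a number of a turn 1, either way. A call with a gripper value outside its range is refused whole. "gripper" is the opening, from 0 (shut) to 1 (fully open), set as the call begins (left out, the last holds). The fingers move at their own pace and stop on an object; the grip force is fixed at half the most. Time passes only in rows, so rows that do not move let the fingers close. It gives the time, the measured TCP pose, the force, the opening and the grip force at its end, in the units of the state.
- read_state(): the state, without advancing time (a new reading comes with each control period).
- get_image(name): name is "scene" or "top"; returns a dict with "image" (420x560x3 uint8, red, green, blue), "fx", "fy", "cx", "cy" (pixels), "dist_coeffs" ([k1, k2, p1, p2, k3] as OpenCV has them; the pictures are not rectified), "eye" and "rotation" of the camera in the world. Camera axes: x right, y down, z forward; pixel columns grow to the right and rows downward; lengths in mm; the calibration is good to about 2 mm. A picture is of the moment at which its call begins. There is no depth.
- job_done(): hands the job in; it is judged then, once.
The state is a dict: "clock": time; "joints": joint angles; "joint_vel": joint speeds; "joint_efforts": joint torques, N m; "position": TCP position; "ee_rot": TCP orientation; "contact_force": force on the tool from outside, world axes, zero at the start; "wrist_torque": the same for the moment, N m; "gripper_width": finger opening in mm; "grasp_force": force on a finger pad.
Only numpy, scipy, OpenCV 4.12 (cv2) and the standard library are available. Lean on these libraries where they do the work, as an engineer would, in place of code of your own. Each camera call takes 0.05 s, during which the arm holds its last target. There are 200 camera calls.

## Working session

There is one attempt and no reset: what is moved stays moved. The work goes in short steps, Python scripts to look and compute and a tool call to move; the robot and the scene stay as the last step left them, time stands still between calls to the robot, and variables do not carry over. Pictures are saved under pics/ and viewed, at most 10 in all, crops included, and the job is handed in when it is done.

Besides the shell and the picture viewer there is one more tool, called after "Emit:" by a JSON object that holds its "api" and its "payload", one argument or row to a line. play_rows: Moves the arm, as the interface text tells. Its arguments: {"type":"object","properties":{"series":{"type":"array","items":{"type":"array","items":{"type":"number"}}},"gripper":{"type":"number"}},"required":["series"]}

```bash
mkdir -p pics; python3 - <<'E'
from bench import *
import cv2,pickle
for n in("scene","top"):
    d=get_image(n);pickle.dump(d,open(n+".pkl","wb"));cv2.imwrite(f"pics/{n}0.png",d["image"][:,:,::-1])
    print({k:d[k] for k in d if k!="image"})
s=read_state();print(s)
E
```

```text
{'fx': 544.4408943866835, 'fy': 544.4408943866835, 'cx': 289.91487002092884, 'cy': 207.84613276533653, 'dist_coeffs': array([-0.07981534,  0.        ,  0.        ,  0.        ,  0.        ]), 'eye': array([1182.27090711,  483.85722679, 1223.78345142]), 'rotation': array([ 0.452824  ,  0.83699428, -0.27041593, -0.14582943])}
{'fx': 473.89722553679985, 'fy': 473.89722553679985, 'cx': 280.27032763127914, 'cy': 209.1700820413853, 'dist_coeffs': array([0.04160172, 0.        , 0.        , 0.        , 0.        ]), 'eye': array([ 447.51743727,   76.65927232, 1203.59712454]), 'rotation': array([-0.69727317,  0.71560474, -0.03100607,  0.02754279])}
{'clock': 0.1, 'joints': array([-1.08541889e+00,  3.85499533e-01,  6.75036925e-03, -4.36471514e-04,
       -1.19401994e+00, -2.58619037e-01]), 'joint_vel': array([-0.00053256, -0.00203053,  0.00393769,  0.0008811 , -0.00208096,
        0.00115889]), 'joint_efforts': array([-3.12057819e-04, -3.93318558e+01,  1.88930404e+01,  4.19801205e+00,
       -2.57564818e-03,  8.82507209e-06]), 'position': array([ 140.43322942, -608.52443398,  255.31397439]), 'ee_rot': array([-1.13056407e-01,  9.93588061e-01,  9.92651273e-04, -1.69555292e-04]), 'contact_force': array([ 0.44692197, -0.1224945 , -0.06980478]), 'wrist_torque': array([ 0.00492165,  0.01936629, -0.02895375]), 'grasp_force': 0.0, 'gripper_width': 85.4177883573901}
```

View pics/scene0.png

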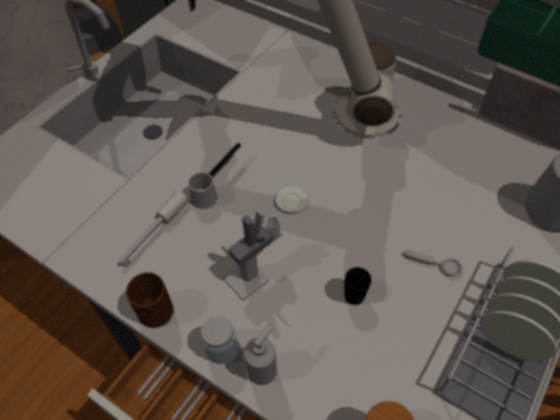

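View pics/top0.png

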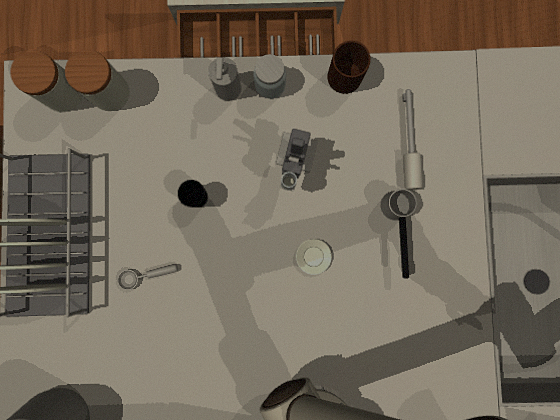

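The top view shows the pot at about (402,204) with its handle end at (406,277), and the dispenser tube at about (289,181) with its head running up to (298,133). The scene view shows the pot at (203,190) and the dispenser at (250,245). I'll enlarge both views.

```bash
cat > h.py <<'E'
import numpy as np,cv2,pickle
from scipy.spatial.transform import Rotation as R
def load(n): return pickle.load(open(n+".pkl","rb"))
def K(d): return np.array([[d["fx"],0,d["cx"]],[0,d["fy"],d["cy"]],[0,0,1]])
def ray(d,uv):
    p=cv2.undistortPoints(np.array([[uv]],float),K(d),d["dist_coeffs"])[0,0]
    return R.from_quat(d["rotation"]).apply([p[0],p[1],1])
def onplane(d,uv,z):
    r=ray(d,uv); return d["eye"]+r*(z-d["eye"][2])/r[2]
def proj(d,P):
    q=R.from_quat(d["rotation"]).inv().apply(np.atleast_2d(P)-d["eye"])
    return cv2.projectPoints(q,np.zeros(3),np.zeros(3),K(d),d["dist_coeffs"])[0][:,0]
def tri(d1,u1,d2,u2):
    a,b=ray(d1,u1),ray(d2,u2)
    t=np.linalg.lstsq(np.c_[a,-b],d2["eye"]-d1["eye"],rcond=None)[0]
    p,q=d1["eye"]+a*t[0],d2["eye"]+b*t[1]
    return (p+q)/2,np.linalg.norm(p-q)
E
python3 - <<'E'
from h import *
t=load("top")["image"];s=load("scene")["image"]
a=cv2.resize(t[115:285,255:420],None,fx=3.5,fy=3.5,interpolation=2)
cv2.imwrite("pics/t1.png",np.clip(a[:,:,::-1]*1.6,0,255))
b=cv2.resize(s[135:305,150:300],None,fx=3.5,fy=3.5,interpolation=2)
cv2.imwrite("pics/s1.png",np.clip(b[:,:,::-1]*1.6,0,255))
d=load("top")
for uv,z in [((402,204),75),((406,277),60),((289,181),165),((296,140),146),((314,257),10)]: print(uv,onplane(d,uv,z).round())
E
```

```text
(402, 204) [ 546. -221.   75.]
(406, 277) [ 372. -226.   60.]
(289, 181) [596.  50. 165.]
(296, 140) [691.  31. 146.]
(314, 257) [424. -12.  10.][ WARN:0@0.193] global loadsave.cpp:1063 imwrite_ Unsupported depth image for selected encoder is fallbacked to CV_8U.
```

View pics/t1.png

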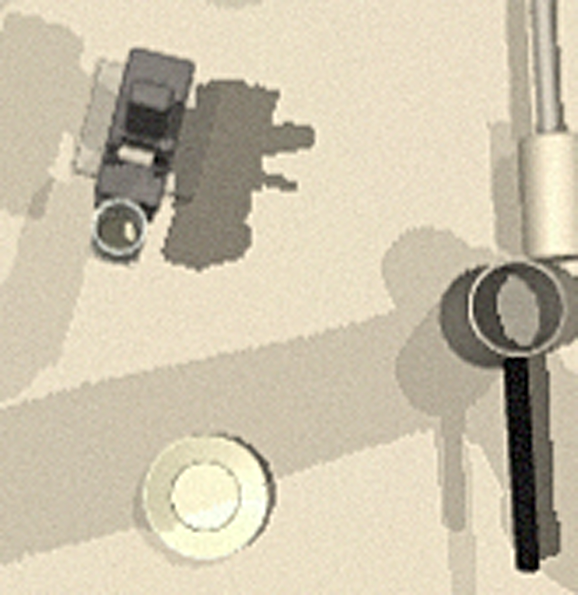

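View pics/s1.png

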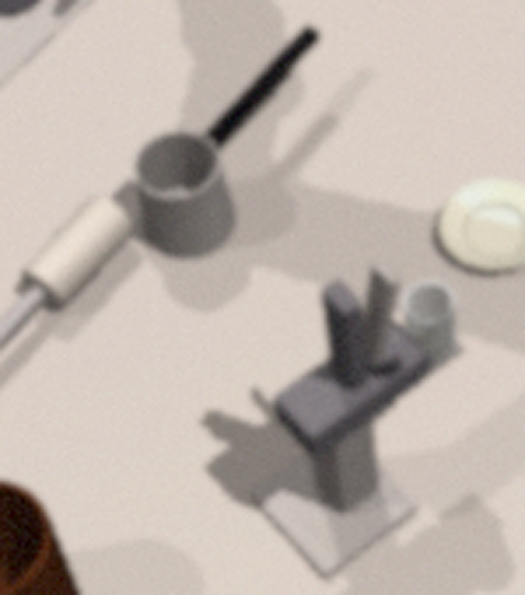

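The crops show: 
- **Top:** the tube rim is at crop (119,228) and the head corners are at (133,49), (194,61) and (96,196). The pot rim is at (517,308), with the handle running to (527,568).
- **Scene:** the tube rim is at crop (430,302), the pot rim at (179,163) and the handle tip at (311,34). 

The brush's bristles nearly touch the pot's far side, so I'll lift straight up.

```bash
python3 - <<'E'
from h import *
t,s=load("top"),load("scene")
T=lambda x,y:((x+.5)/3.5-.5+255,(y+.5)/3.5-.5+115)
S=lambda x,y:((x+.5)/3.5-.5+150,(y+.5)/3.5-.5+135)
P=lambda *a:print(*a)
P("tube tri",tri(t,T(119,228),s,S(430,302)),"plane",onplane(t,T(119,228),165),onplane(s,S(430,302),165))
P("pot tri",tri(t,T(517,308),s,S(179,163)),onplane(t,T(517,308),75),onplane(s,S(179,163),75))
# handle mask in top
im=t["image"].max(2); m=(im<32).astype(np.uint8); m[:, :390]=0;m[:205]=0;m[285:]=0;m[:,425:]=0
n,l,st,c=cv2.connectedComponentsWithStats(m);i=1+st[1:,4].argmax();P(st[i],c[i])
ys,xs=np.where(l==i)
w=np.array([onplane(t,(x,y),66) for x,y in zip(xs,ys)])[:,:2]
v=cv2.fitLine(w.astype(np.float32),cv2.DIST_L2,0,.01,.01).ravel();P("handle",v,w.min(0),w.max(0))
a,b,c=[onplane(t,T(*q),146)[:2] for q in((133,49),(194,61),(96,196))]
P("head corners",a,b,c,"yaw",np.degrees(np.arctan2(*(a-c)[::-1])),np.degrees(np.arctan2(*(a-b)[::-1]))-90)
# grip top corners approx (133,80)-(176,84)
P("grip top",onplane(t,T(154,94),240),"rear mid",(a+b)/2)
P("saucer",onplane(t,T(206,496),14))
E
```

```text
tube tri (array([598.10598046,  50.84909306, 164.14103749]), np.float64(1.4420824661910585)) plane [598.3364199   50.23988911 165.        ] [598.27071174  51.85594085 165.        ]
pot tri (array([ 548.55303153, -220.5086651 ,   76.71679937]), np.float64(2.2291966164840207)) [ 549.24650435 -221.98601994   75.        ] [ 547.25569725 -220.43494125   75.        ]
[399 217  10  61 383] [403.71018277 246.3002611 ]
handle [ 9.9992663e-01  1.2112132e-02  4.4546252e+02 -2.2253006e+02] [ 372.53472305 -230.50174465] [ 515.65976757 -214.01916772]
head corners [717.78833456  37.47909214] [708.87828094  -1.8113231 ] [622.24566152  63.99426253] yaw -15.510491913927044 -12.777104138179268
grip top [666.51965049  29.33783633 240.        ] rear mid [713.33330775  17.83388452]
saucer [425.83795722 -10.33644611  14.        ]
```

Emit:
{"api": "play_rows", "payload": {
  "series": [
    [20.9,27.6,-8,0,0,-0.146],
    [20.9,27.6,-8,0,0,-0.146],
    [20.9,27.6,-8,0,0,-0.146],
    [20.9,27.6,-8,0,0,-0.146],
    [20.9,27.6,-8,0,0,-0.146],
    [20.9,27.6,-8,0,0,-0.146],
    [20.9,27.6,-8,0,0,-0.146],
    [20.9,27.6,-8,0,0,-0.146],
    [20.9,27.6,-8,0,0,-0.146],
    [20.9,27.6,-8,0,0,-0.146],
    [20.9,27.6,-8,0,0,-0.146],
    [20.9,27.6,-8,0,0,-0.146],
    [20.9,27.6,-8,0,0,-0.146],
    [20.9,27.6,-8,0,0,-0.146],
    [0,0,0,0,0,0],
    [0,0,0,0,0,0],
    [0,0,0,0,0,0]
  ],
  "gripper": 1
}}

```text
clock: 1.52
position: [432.9, -222.4, 144.1]
ee_rot: [-0.007, 1.0, 0.0, -0.0]
contact_force: [0.2, 0.6, 0.4]
gripper_width: 85.5
grasp_force: 0.0
```

Emit:
{"api": "play_rows", "payload": {
  "series": [
    [0,0,-16,0,0,0],
    [0,0,-20,0,0,0],
    [0,0,-20,0,0,0],
    [0,0,-14,0,0,0],
    [0,0,-8,0,0,0],
    [0,0,0,0,0,0],
    [0,0,0,0,0,0]
  ]
}}

```text
clock: 2.1
position: [433.0, -223.3, 66.6]
ee_rot: [-0.006, 1.0, -0.0, -0.0]
contact_force: [0.1, -0.7, 0.6]
gripper_width: 84.8
grasp_force: 0.0
```

Emit:
{"api": "play_rows", "payload": {
  "series": [
    [0,0,0,0,0,0],
    [0,0,0,0,0,0],
    [0,0,0,0,0,0],
    [0,0,0,0,0,0],
    [0,0,0,0,0,0],
    [0,0,0,0,0,0],
    [0,0,0,0,0,0],
    [0,0,0,0,0,0],
    [0,0,0,0,0,0],
    [0,0,0,0,0,0]
  ],
  "gripper": 0
}}

```text
clock: 2.93
position: [433.2, -222.6, 66.5]
ee_rot: [-0.006, 1.0, -0.0, 0.0]
contact_force: [-1.0, -0.7, 2.5]
gripper_width: 14.1
grasp_force: 59.3
```

Emit:
{"api": "play_rows", "payload": {
  "series": [
    [0,0,3,0,0,0],
    [0,0,5,0,0,0],
    [0,0,6,0,0,0],
    [0,0,6,0,0,0],
    [0,0,5,0,0,0],
    [0,0,0,0,0,0],
    [0,0,0,0,0,0],
    [0,0,0,0,0,0]
  ]
}}

```text
clock: 3.6
position: [432.9, -222.5, 91.3]
ee_rot: [-0.006, 1.0, 0.0, -0.0]
contact_force: [0.2, 0.4, -1.3]
gripper_width: 13.7
grasp_force: 58.7
```

Emit:
{"api": "play_rows", "payload": {
  "series": [
    [0,8,0,0,0,0],
    [1,16,0,0,0,0],
    [2,22,0,0,0,0],
    [2,22,0,0,0,0],
    [2,22,0,0,0,0],
    [2,22,0,0,0,0],
    [2,22,0,0,0,0],
    [2,22,0,0,0,0],
    [2,22,0,0,0,0],
    [2,20,0,0,0,0],
    [2,14,0,0,0,0],
    [1,8,0,0,0,0],
    [0,0,0,0,0,0],
    [0,0,0,0,0,0],
    [0,0,0,0,0,0]
  ]
}}

```text
clock: 4.85
position: [452.7, -3.1, 91.1]
ee_rot: [-0.006, 1.0, -0.0, -0.0]
contact_force: [-0.4, 0.3, -1.8]
gripper_width: 14.0
grasp_force: 58.8
```

```bash
python3 - <<'E'
from bench import *
from h import *
s=read_state();print(s["position"],s["ee_rot"])
o=[]
for n in("scene","top"):
    d=get_image(n);pickle.dump(d,open(n+"2.pkl","wb"))
    c=proj(d,[570,0,90])[0].astype(int);print(n,c)
    a=d["image"][c[1]-60:c[1]+60,c[0]-65:c[0]+65];o.append(cv2.convertScaleAbs(cv2.resize(a,None,fx=3,fy=3,interpolation=2),alpha=1.7))
cv2.imwrite("pics/c2.png",np.hstack(o)[:,:,::-1])
E
```

```text
[452.6643905   -3.08955571  91.10411137] [-5.98820579e-03  9.99981956e-01 -1.10678663e-04 -4.65744745e-04]
scene [262 220]
top [309 195]
```

View pics/c2.png

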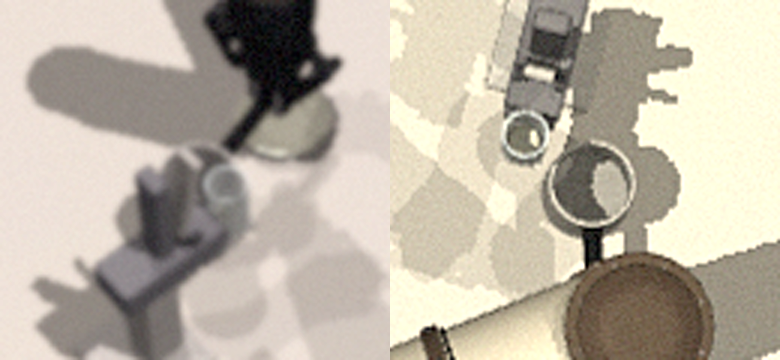

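The pot hangs level. In the top tile its rim centre is at (202,185) and the tube rim at (134,134). In the scene tile the dispenser hides the pot.

```bash
python3 - <<'E'
from h import *
d=load("top2");f=lambda x,y:((x+.5)/3-.5+244,(y+.5)/3-.5+135)
g=cv2.cvtColor(d["image"],cv2.COLOR_RGB2GRAY)
p=onplane(d,f(202,185),100);t=onplane(d,f(134,134),165)
print(p,t,t-p,"rim L/R",onplane(d,f(157,185),100),onplane(d,f(246,185),100),"T/B",onplane(d,f(202,141),100),onplane(d,f(202,230),100))
E
```

```text
[567.35774408  -2.68655826 100.        ] [599.36187903  50.8961948  165.        ] [32.00413495 53.58275305 65.        ] rim L/R [568.26390801  32.43441234 100.        ] [566.46952095 -37.01790897 100.        ] T/B [601.97150927  -3.76847093 100.        ] [532.13408951  -1.57966785 100.        ]
```

Emit:
{"api": "play_rows", "payload": {
  "series": [
    [0,7,0,0,0,0],
    [1,12,0,0,0,0],
    [4,12,0,0,0,0],
    [8,11,0,0,0,0],
    [8,7.5,0,0,0,0],
    [7,4,0,0,0,0],
    [3,0,0,0,0,0],
    [0,0,0,0,0,0],
    [0,0,0,0,0,0],
    [0,0,-6,0,0,0],
    [0,0,-6,0,0,0],
    [0,0,-5,0,0,0],
    [0,0,-3,0,0,0],
    [0,0,-2,0,0,0],
    [0,0,-1,0,0,0],
    [0,0,-1,0,0,0],
    [0,0,0,0,0,0],
    [0,0,0,0,0,0]
  ]
}}

```text
clock: 6.45
position: [484.3, 51.0, 67.5]
ee_rot: [-0.006, 1.0, 0.0, 0.0]
contact_force: [-0.4, -0.0, -1.2]
gripper_width: 14.0
grasp_force: 58.9
```

```bash
python3 - <<'E'
from bench import *
from h import *
s=read_state();print(s["position"],s["contact_force"],s["wrist_torque"])
o=[]
for n in("scene","top"):
    d=get_image(n);pickle.dump(d,open(n+"3.pkl","wb"))
    c=proj(d,[590,45,90])[0].astype(int);print(n,c)
    a=d["image"][c[1]-50:c[1]+50,c[0]-50:c[0]+50];o.append(cv2.convertScaleAbs(cv2.resize(a,None,fx=4,fy=4,interpolation=2),alpha=1.7))
cv2.imwrite("pics/c3.png",np.hstack(o)[:,:,::-1])
E
```

```text
[484.25863338  50.96895391  67.54520711] [-0.37978261 -0.01196328 -1.15037668] [-0.12529075  0.35202609 -0.05077534]
scene [272 234]
top [290 187]
```

View pics/c3.png

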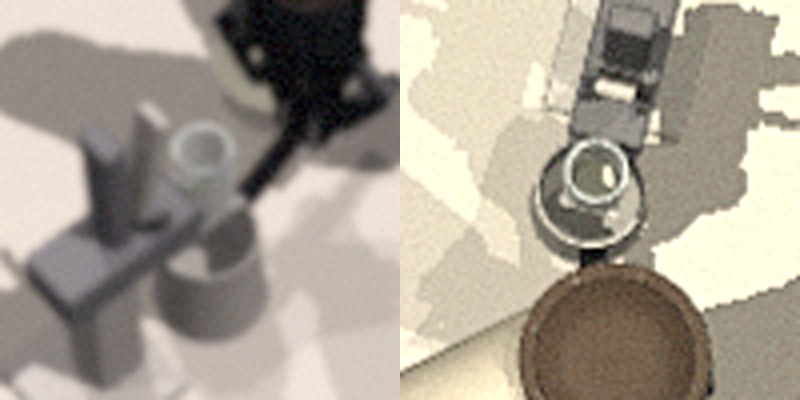

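The pot stands under the tube. In the top tile the tube rim is at (197,173), and the pot rim spans x 134–244 with its lower edge at about y 252.

```bash
python3 - <<'E'
from h import *
d=load("top3");s=load("scene3");f=lambda x,y:((x+.5)/4-.5+240,(y+.5)/4-.5+137)
F=lambda x,y:((x+.5)/4-.5+222,(y+.5)/4-.5+184)
z=76.5
print("tube",onplane(d,f(197,173),165),onplane(s,F(202,150),165),"pot L,R,B",onplane(d,f(134,198),z),onplane(d,f(244,198),z),onplane(d,f(189,252),z))
q=lambda dd,P,o:(proj(dd,[P])[0]-o)*4
a=np.linspace(0,6.28,9)
print("pred rim scene tile",[q(s,[598.5+34*np.cos(t),51+34*np.sin(t),z],(222,184)).round() for t in a])
E
```

```text
tube [598.12434905  49.73239542 165.        ] [599.21785589  51.43188389 165.        ] pot L,R,B [596.82891308  85.57862679  76.5       ] [595.13840022  19.70637927  76.5       ] [563.4860958   53.52933032  76.5       ]
pred rim scene tile [array([173., 267.]), array([215., 274.]), array([250., 253.]), array([258., 218.]), array([235., 190.]), array([194., 183.]), array([160., 203.]), array([151., 237.]), array([173., 267.])]
```

Emit:
{"api": "play_rows", "payload": {
  "series": [
    [0,-0.5,-0.5,0,0,0],
    [0,-0.5,-0.5,0,0,0],
    [0,0,0,0,0,0],
    [0,0,0,0,0,0],
    [0,0,0,0,0,0]
  ]
}}

```text
clock: 6.97
position: [484.3, 50.1, 66.6]
ee_rot: [-0.007, 1.0, 0.0, 0.0]
contact_force: [-1.2, 2.0, 3.0]
gripper_width: 13.9
grasp_force: 59.4
```

Emit:
{"api": "play_rows", "payload": {
  "series": [
    [0,0,0,0,0,0],
    [0,0,0,0,0,0],
    [0,0,0,0,0,0],
    [0,0,0,0,0,0],
    [0,0,0,0,0,0],
    [0,0,0,0,0,0],
    [0,0,0,0,0,0],
    [0,0,0,0,0,0]
  ],
  "gripper": 1
}}

```text
clock: 7.63
position: [484.2, 49.9, 66.3]
ee_rot: [-0.006, 1.0, 0.0, 0.0]
contact_force: [0.4, -0.4, 0.1]
gripper_width: 85.4
grasp_force: 0.0
```

Emit:
{"api": "play_rows", "payload": {
  "series": [
    [0,0,10,0,0,0],
    [0,0,20,0,0,0],
    [0,0,30,0,0,0],
    [0,0,34,0,0,0],
    [0,0,34,0,0,0],
    [0,0,34,0,0,0],
    [0,0,34,0,0,0],
    [0,0,34,0,0,0],
    [0,0,34,0,0,0],
    [0,0,0,0,0,0]
  ]
}}

```text
clock: 8.47
position: [487.0, 50.3, 338.1]
ee_rot: [-0.007, 1.0, 0.002, 0.007]
contact_force: [0.8, 0.5, 0.3]
gripper_width: 85.4
grasp_force: 0.0
```

Emit:
{"api": "play_rows", "payload": {
  "series": [
    [10.8,-1.6,0,0,0,0.8],
    [10.8,-1,0,0,0,0.8],
    [10.8,-1,0,0,0,0.8],
    [10.8,-1,0,0,0,0.8],
    [10.8,-1,0,0,0,0.8],
    [10.8,-1,0,0,0,0.8],
    [10.8,-1,0,0,0,0.8],
    [10.8,-1,0,0,0,0.8],
    [10.8,-1,0,0,0,0.8],
    [10.8,-1,0,0,0,0.8],
    [10.8,-1,0,0,0,0.8],
    [10.8,-1,0,0,0,0.8],
    [10.8,-1,0,0,0,0.8],
    [10.8,-1,0,0,0,0.8],
    [10.8,0,0,0,0,0.8],
    [6.8,0,0,0,0,0.2],
    [0,0,0,0,0,0],
    [0,0,0,0,0,0],
    [0,0,0,0,0,0]
  ]
}}

```text
clock: 10.05
position: [652.5, 35.3, 330.2]
ee_rot: [-0.601, 0.799, 0.0, -0.0]
contact_force: [0.3, -0.6, 0.2]
gripper_width: 85.5
grasp_force: 0.0
```

```bash
python3 - <<'E'
from bench import *
from h import *
s=read_state();r=R.from_quat(s["ee_rot"]).as_matrix();print(s["position"],np.degrees(np.arctan2(r[1,1],r[0,1])),s["joints"])
o=[]
for n in("scene","top"):
    d=get_image(n);pickle.dump(d,open(n+"4.pkl","wb"))
    c=proj(d,[620,45,150])[0].astype(int);print(n,c)
    a=d["image"][c[1]-70:c[1]+70,c[0]-65:c[0]+65];o.append(cv2.convertScaleAbs(cv2.resize(a,None,fx=3,fy=3,interpolation=2),alpha=1.7))
cv2.imwrite("pics/c4.png",np.hstack(o)[:,:,::-1])
E
```

```text
[652.50727236  35.33379396 330.23525858] 163.86304902274242 [ 3.01103903e-01  3.98643040e-01  2.12037221e-01 -1.00804637e-04
 -1.38463315e+00 -5.82728115e-01]
scene [265 229]
top [290 171]
```

View pics/c4.png

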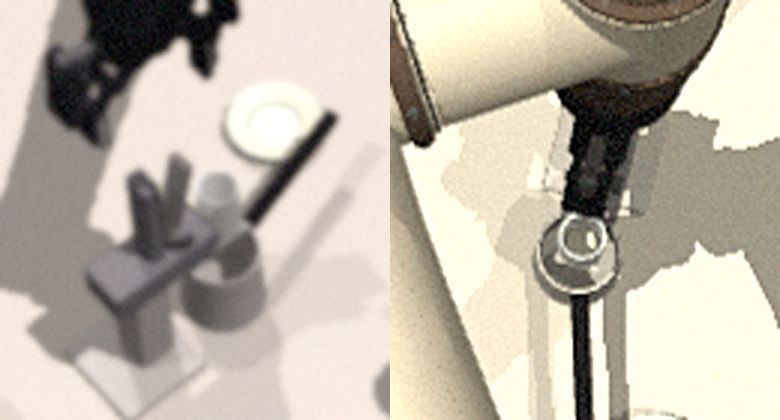

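The pot stands under the tube with its handle toward the robot, and the gripper is aligned over the grip and trigger. I'll descend now.

Emit:
{"api": "play_rows", "payload": {
  "series": [
    [0,0,-15,0,0,0],
    [0,0,-20,0,0,0],
    [0,0,-15,0,0,0],
    [0,0,-8,0,0,0],
    [0,0,-8,0,0,0],
    [0,0,-8,0,0,0],
    [0,0,-8,0,0,0],
    [0,0,-8,0,0,0],
    [0,0,-8,0,0,0],
    [0,0,-6,0,0,0],
    [0,0,-5,0,0,0],
    [0,0,0,0,0,0],
    [0,0,0,0,0,0]
  ]
}}

```text
clock: 11.23
position: [653.0, 35.3, 221.2]
ee_rot: [-0.601, 0.799, -0.0, -0.0]
contact_force: [-0.1, -0.7, -0.1]
gripper_width: 85.6
grasp_force: 0.0
```

Emit:
{"api": "play_rows", "payload": {
  "series": [
    [2.2,-0.6,0,0,0,0],
    [2.4,-0.6,0,0,0,0],
    [2.2,-0.6,0,0,0,0],
    [0,0,0,0,0,0],
    [0,0,0,0,0,0],
    [0,0,0,0,0,0],
    [0,0,0,0,0,0]
  ],
  "gripper": 0.5
}}

```text
clock: 11.82
position: [658.9, 33.6, 221.9]
ee_rot: [-0.601, 0.799, 0.001, -0.001]
contact_force: [-5.7, 1.2, 3.7]
gripper_width: 42.8
grasp_force: 2.6
```

Emit:
{"api": "play_rows", "payload": {
  "series": [
    [0,0,0,0,0,0],
    [0,0,0,0,0,0],
    [0,0,0,0,0,0],
    [0,0,0,0,0,0],
    [0,0,0,0,0,0]
  ],
  "gripper": 0.37
}}

```text
clock: 12.23
position: [658.6, 33.7, 222.0]
ee_rot: [-0.601, 0.799, 0.001, -0.001]
contact_force: [-5.2, 2.1, 4.3]
gripper_width: 31.5
grasp_force: 3.0
```

Emit:
{"api": "play_rows", "payload": {
  "series": [
    [0,0,0,0,0,0],
    [0,0,0,0,0,0],
    [0,0,0,0,0,0],
    [0,0,0,0,0,0],
    [0,0,0,0,0,0],
    [0,0,0,0,0,0],
    [0,0,0,0,0,0],
    [0,0,0,0,0,0],
    [0,0,0,0,0,0],
    [0,0,0,0,0,0]
  ],
  "gripper": 0
}}

```text
clock: 13.07
position: [660.4, 33.2, 222.5]
ee_rot: [-0.602, 0.799, -0.001, 0.0]
contact_force: [1.9, -0.2, 5.6]
gripper_width: 27.0
grasp_force: 62.3
```

Emit:
{"api": "play_rows", "payload": {
  "series": [
    [0,0,0,0,0,0],
    [0,0,0,0,0,0],
    [0,0,0,0,0,0],
    [0,0,0,0,0,0],
    [0,0,0,0,0,0],
    [0,0,0,0,0,0],
    [0,0,0,0,0,0],
    [-2.2,0.6,0,0,0,0],
    [-2.4,0.6,0,0,0,0],
    [-2.2,0.6,0,0,0,0],
    [0,0,0,0,0,0],
    [0,0,0,0,0,0]
  ],
  "gripper": 1
}}

```text
clock: 14.07
position: [652.8, 35.4, 221.5]
ee_rot: [-0.601, 0.799, -0.0, 0.0]
contact_force: [0.1, 0.5, -0.7]
gripper_width: 85.2
grasp_force: 0.0
```

Emit:
{"api": "play_rows", "payload": {
  "series": [
    [0,0,8,0,0,0],
    [0,0,12,0,0,0],
    [0,0,15,0,0,0],
    [0,0,20,0,0,0],
    [0,0,25,0,0,0],
    [0,0,25,0,0,0],
    [0,0,20,0,0,0],
    [-10,-20,0,0,0,0],
    [-20,-25,0,0,0,0],
    [-20,-25,0,0,0,0],
    [-20,-25,0,0,0,0],
    [-20,-25,0,0,0,0],
    [-20,-25,0,0,0,0],
    [-20,-25,0,0,0,0],
    [-10,-25,0,0,0,0],
    [0,0,0,0,0,0],
    [0,0,0,0,0,0],
    [0,0,0,0,0,0]
  ]
}}

```text
clock: 15.57
position: [513.1, -159.7, 346.9]
ee_rot: [-0.601, 0.799, -0.0, 0.0]
contact_force: [-0.3, -0.6, -0.6]
gripper_width: 85.5
grasp_force: 0.0
```

```bash
python3 - <<'E'
from bench import *
from h import *
o=[]
for n in("scene","top"):
    d=get_image(n);pickle.dump(d,open(n+"5.pkl","wb"))
    c=proj(d,[610,45,110])[0].astype(int);print(n,c)
    a=d["image"][c[1]-50:c[1]+50,c[0]-50:c[0]+50];o.append(cv2.convertScaleAbs(cv2.resize(a,None,fx=4,fy=4,interpolation=2),alpha=1.7))
cv2.imwrite("pics/c5.png",np.hstack(o)[:,:,::-1])
E
```

```text
scene [268 235]
top [290 178]
```

View pics/c5.png

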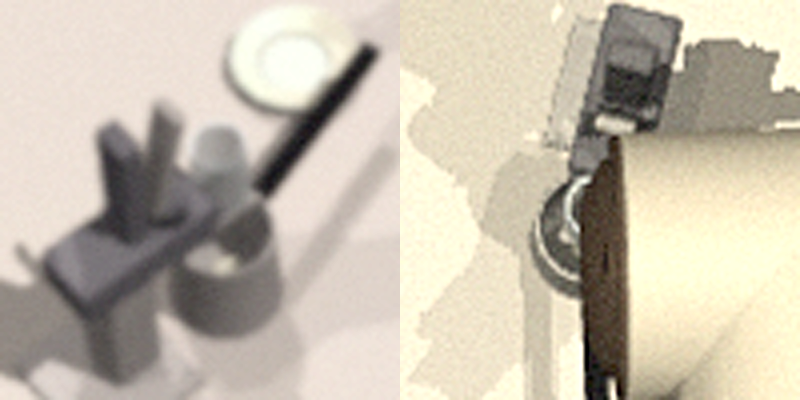

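The trigger is back at rest. In the scene tile a bright spot shows inside the pot near (225,262), but the arm hides the pot in the top view. I'll move the arm aside to check.

Emit:
{"api": "play_rows", "payload": {
  "series": [
    [-15,-25,0,0,0,0],
    [-15,-25,0,0,0,0],
    [-15,-25,0,0,0,0],
    [-15,-25,0,0,0,0],
    [-15,-25,0,0,0,0],
    [-15,-25,0,0,0,0],
    [-15,-25,0,0,0,0],
    [-15,-25,0,0,0,0],
    [0,0,0,0,0,0],
    [0,0,0,0,0,0]
  ]
}}

```text
clock: 16.5
position: [393.0, -360.2, 346.0]
ee_rot: [-0.601, 0.799, 0.0, -0.0]
contact_force: [0.8, 1.6, -0.5]
gripper_width: 85.3
grasp_force: 0.0
```

```bash
python3 - <<'E'
from bench import *
from h import *
o=[]
d=get_image("top");pickle.dump(d,open("top6.pkl","wb"));e=get_image("scene")
for q,n in((load("top"),0),(d,0),(load("scene4"),1),(e,1)):
    c=proj(q,[600,50,90])[0].astype(int)
    if n==0:print(c)
    a=q["image"][c[1]-25:c[1]+25,c[0]-25:c[0]+25];o.append(cv2.convertScaleAbs(cv2.resize(a,None,fx=6,fy=6,interpolation=2),alpha=1.7))
cv2.imwrite("pics/c6.png",np.vstack([np.hstack(o[:2]),np.hstack(o[2:])])[:,:,::-1])
E
```

```text
[288 183]
[288 183]
```

View pics/c6.png

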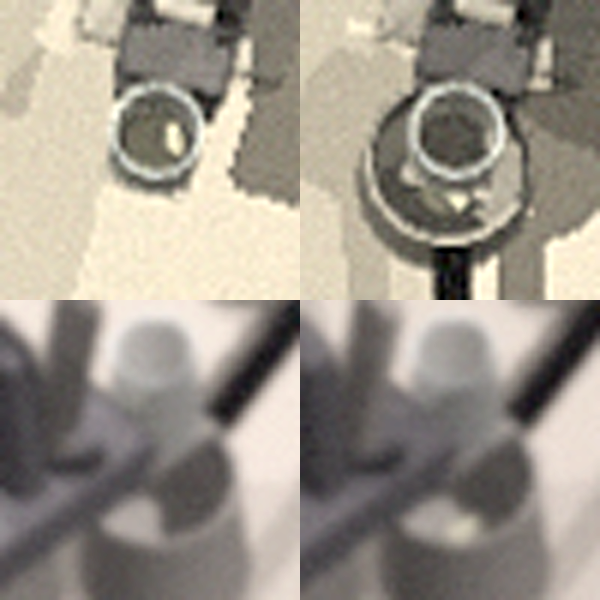

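The tablet has left the tube: the bright spot seen there before, at (173,137), is gone. A whitish object now lies in the pot at (455,200) in the top tile and (460,525) in the scene tile. The pot is centred, the trigger is back at rest, and the arm is clear.

```bash
python3 -c "
from bench import *
print(job_done())"
```

```text
the job is handed in; nothing more can be done
None
```

The job is handed in: the pot stands under the spout within about 2 mm of centre, the tablet is in it, the trigger has sprung back, and I moved nothing else on the counter.

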